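# Nest the graded measures and lock them in their carrier

### The arm

A 7-joint arm with a two-finger parallel gripper is mounted at the origin on a cart in front of the work surface, level with it; the furniture and walls round the work are solid. World frame = base frame: x ahead of the robot, y to its left, z up, the work surface at z = 0. Lengths are in m, angles in rad, forces in N, time in s.
With the tool pointing down it reaches from about 0.4 to 0.85 m from the base axis. Payload 6.9 kg.
Tool frame: the origin (TCP) lies midway between the tips of the shut fingers; the grasp point (between the pads) lies behind it (ctrl.pinch_z is the z of the grasp point in the tool frame, in m); z points along the fingers, y is the direction in which the jaws open and shut (so a half turn about z gives the same grasp; the last joint's range is limited). The gripper opens to 85 mm and grips with 20 to 120 N. Pads are 22 mm wide; open, the fingers measure 114 mm over their backs; the gripper's body (76 mm by 85 mm) begins 54 mm behind the grasp point. The pads swing forward as they close: fully open they stand 13 mm farther back than shut.
Start: joints at [0.105, 0.507, -0.238, 1.5, 0.126, 1.149, -0.155], TCP at [0.625, -0, 0.231] pointing down, gripper open.
Joint ranges: [-3.08, 3.08], [-0.24, 2.05], [-1.43, 1.35], [0, 2.5], [-1.52, 4.66], [0.17, 1.96], [-2.89, 2.89]. Speed limits (rad/s): [2.39, 2.39, 3.14, 3.14, 3.14, 3.14, 3.14].

### API

Orientations are given as a unit quaternion [w, x, y, z].
In Python, from station import ctrl, get_state, vision, ticket, models gives the robot as it stands. Calls block until the motion is done:
- ctrl.movep(position, orientation): joint-space move of the TCP to a pose.
- ctrl.movel(position, frame=None, max_speed=0.15): straight line of the TCP; frame=None keeps the orientation; max_speed is the mean speed in m/s.
- ctrl.set_joints(angles): joint-space move.
- ctrl.ungrasp() and ctrl.close_gripper(force=None): open the fingers fully, or close them until they stop; force is the grip in N (None keeps the last).
- ctrl.pause(seconds).
- ctrl.ik(position, orientation): joint angles nearest the present ones, or None.
- get_state(): the state.
- vision.grab_frame(name): name is "scene" or "side" or "wrist"; returns (picture, depth): 480x640x3 uint8, blue, green, red; 480x640 float32, m along the optical axis (not along the pixel's ray), 0 where there is no reading.
- vision.camera_info(name): a dict with "mtx" (3x3 intrinsics, pixels), "R" (3x3) and "t" (3): a world point X has camera coordinates R X + t; the wrist camera has in their place "hand_eye" (4x4, takes a point from camera to tool coordinates, whose origin is the TCP and whose axes are the flange's). Camera axes: x right, y down, z forward; pixel columns grow to the right and rows downward; lengths in m; the calibration is good to about 2 mm. A picture is of the moment at which its call begins: read the wrist's pose just before it. camera_info takes no time and is no camera call.
A pose or a line that the arm cannot do raises ctrl.Unreachable and nothing moves.
- ticket.close_job(): hands the job in, once; it reports no verdict.
Trained networks look in the newest picture that a camera, given by its name, has taken for a name from the list of things; names that differ only in an ending like _2 or _b are one class to them, and where a whole thing is asked for, a point or a joint stands for the part that bears it (a point fixed in the world has none). Each returns a list of dicts, best first, with "p" (0 to 1); they miss things now and then, are a little off and sometimes report something else, mostly with a low value. They report only what shows in the picture. A call takes as long as a camera call. They do not tell look-alikes from the thing itself.
- models.recognise(camera, target): "point" ([column, row] in pixels, amid what is visible of it).
- models.masks_of(camera, target): "mask" (480x640 bool, what is visible of it) and "point" ([column, row] in pixels, amid what is visible of it).
The state is a dict: "time": time; "qpos": joint angles; "qd": joint speeds; "tau": joint torques, N m; "tcp_pos": TCP position; "eef_rot": TCP orientation; "contact_force": force on the tool from outside, world axes, zero at the start; "wrist_torque": the same for the moment, N m; "width": finger opening in m.
Only numpy, scipy, OpenCV 4.12 (cv2) and the standard library are available. Lean on these libraries where they do the work, as an engineer would, in place of code of your own. Each camera call takes 0.05 s, during which the arm holds its last target.

### The job

Put the wooden almond measures away in their carrier: unlock the metal bell and take it off the base, then stand the measures that are there in the base one inside another in size order, largest outside. Put the bell back over them, push it down and turn it clockwise to the stop so that it locks under the catches, and only then slide the closed carrier along the marble, without lifting or tipping it, until it is centred on the other dark metal ring; leave it there locked. Leave the tin, the wrapped box and the order pad alone.

Things in the scene. Friction and masses are not known exactly. Their poses are not given: they have to be found in the camera images.
- measure_xl: largest turned pale-wood measure: plain round open cup, rim diameter 104 mm, foot diameter 98, all measures 48 mm tall, wall 8, floor 12 mm thick (bore 88 mm at the rim, about 82 at its floor). Starts upright on the table; may be absent. Origin: centre of its underside; z is up out of the mouth.
- measure_l: second largest turned pale-wood measure: plain round open cup, rim diameter 82 mm, foot diameter 76, all measures 48 mm tall, wall 8, floor 12 mm thick (bore 66 mm at the rim, about 60 at its floor). Starts upright on the table; may be absent. Origin: centre of its underside; z is up out of the mouth.
- measure_m: second smallest turned pale-wood measure: plain round open cup, rim diameter 60 mm, foot diameter 54, all measures 48 mm tall, wall 8, floor 12 mm thick (bore 44 mm at the rim, about 38 at its floor). Starts upright on the table; may be absent. Origin: centre of its underside; z is up out of the mouth.
- measure_s: smallest turned pale-wood measure: plain round open cup, rim diameter 38 mm, foot diameter 32, all measures 48 mm tall, wall 8, floor 12 mm thick (bore 22 mm at the rim, about 16 at its floor). Starts upright on the table; may be absent. Origin: centre of its underside; z is up out of the mouth.
- carrier_base: base of the carrier, loose, 0.9 kg, standing on one dark metal ring of the slab: turned wooden disc 180 mm in diameter, floor 10 mm above its underside, with a fixed wooden neck ring on it (bore 108, outside 115 mm, 11 mm high), round that a sprung cork ring, and two steel catches at its +x and -x edges. The measures stand on the floor inside the neck. Origin: centre of its underside, z up.
- cork_ring (a joint): how far the cork ring (round the neck, outside 140 mm) is pushed down into the base, m, 0 to 0.0065. At 0 its top is 18 mm above the base's underside. It springs back; total load about 3 N at 1 mm, 7 N at 3.5 mm, 12 N at the bottom (the bell itself weighs 3 N).
- catch (a point): one of the two catches, at the base's +x edge (the other is a half turn round), axes as the base's: a steel roof whose underside, here, is 19.5 and top 23.5 mm above the base's underside, 75 to 89 mm off the base's centre, from -14 to +18 degrees round it (counterclockwise from above positive), shut by a stop at the -14 degree end.
- bell: metal bell, 0.3 kg, locked on the carrier base at the start, mouth down: bore 122 mm (it fits round the neck) up to 45 mm height, narrowing to 70 at 88 mm; outside 130 mm, foot flange 140, shell 92 mm high. It goes over the nested measures and rests on the cork ring (foot about 17 mm above the base's underside until locked, 14.5 when locked). Origin: centre of its foot, z up, x along the lugs and the bar.
- bell_lug (a point): one of the bell's two lugs, at +x (the other at -x): 5 mm thick, 26 wide, out to 81 mm from the axis. Lower the bell with the lugs in the gaps (bell x 45 to 135 degrees counterclockwise of base x), push down 4 to 6 mm, turn clockwise from above till the lugs stop under the catches: the x axes then line up within 5 degrees (a half turn is the same). Unlock the other way.
- bell_bar (a point): middle of the wooden bar on top of the bell, to grip it by: 72 mm long along the bell's x, 18 mm wide (y), 22 mm high (106 to 128 mm above the foot; this point at 117 mm), the shell 14 mm below it. Locked, the whole carrier can be slid by it.
- slab: fixed marble slab 215 x 470 x 12 mm lying on the table, long side along its y axis. Origin: centre of its underside.
- ring_pack: the dark metal ring (191 mm diameter, 6 mm wide, flush) inlaid in the slab on which the carrier stands at the start, in the slab's left or right half. Origin: its centre, on the slab's top face.
- ring_park: the other, empty dark metal ring of the slab, the same, 240 mm from the first. Origin: its centre, on the slab's top face.
- cocoa_tin: bystander: round tin, 68 mm diameter, 91 mm tall. Origin: centre of its underside.
- gift_cube: bystander: small wrapped box 64x64x56 mm. Origin: centre of its underside.
- order_pad: bystander: order pad 100x70x10 mm. Origin: centre of its underside.
There are look-alikes about, which are no part of the job. What is shaped like the measure_m but purple is not meant.

How it is judged:
On the way, in this order (a step that is already met when the one before it is completed fails the run):
1. the bell is off the base (horizontal distance between bell and carrier_base above 0.12 m), for 0.2 s.
2. the measures stand nested in size order in the carrier base (horizontal distance between each of measure_xl, measure_l, measure_m, measure_s and carrier_base below 0.025 m and angle between each of measure_xl, measure_l, measure_m, measure_s's own z axis and vertical below 0.07 rad and z of measure_xl in the frame of carrier_base between 0.006 and 0.05 m and horizontal distance between each of measure_l, measure_m, measure_s and measure_xl below 0.02 m and z of measure_l in the frame of measure_xl between 0.009 and 0.04 m and z of measure_m in the frame of measure_xl between 0.009 and 0.04 m and z of measure_s in the frame of measure_xl between 0.009 and 0.04 m and z of measure_l in the frame of carrier_base between 0.006 and 0.05 m and horizontal distance between each of measure_m, measure_s and measure_l below 0.02 m and z of measure_m in the frame of measure_l between 0.009 and 0.04 m and z of measure_s in the frame of measure_l between 0.009 and 0.04 m and z of measure_m in the frame of carrier_base between 0.006 and 0.05 m and horizontal distance between measure_s and measure_m below 0.02 m and z of measure_s in the frame of measure_m between 0.009 and 0.04 m and z of measure_s in the frame of carrier_base between 0.006 and 0.05 m), for 0.2 s.
3. the bell is locked over them, the carrier still on its first ring (all of step 2 and angle between the x axis of bell and the x axis of carrier_base, either way round below 0.2 rad and z of bell in the frame of carrier_base between 0.006 and 0.016 m and horizontal distance between bell and carrier_base below 0.008 m and angle between bell's own z axis and vertical below 0.06 rad and horizontal distance between carrier_base and ring_pack below 0.08 m), for 0.2 s.
4. the locked carrier is on the other ring (angle between the x axis of bell and the x axis of carrier_base, either way round below 0.2 rad and z of bell in the frame of carrier_base between 0.006 and 0.016 m and horizontal distance between bell and carrier_base below 0.008 m and angle between bell's own z axis and vertical below 0.06 rad and horizontal distance between carrier_base and ring_park below 0.015 m), for 0.2 s.
At the end, for the whole second after the job is handed in: Measures present nested in size order, upright (4 deg), in the base, axes within 20 mm of each other and 25 of the base; bell turned to the lock (x axes within 0.2 rad, foot under 16 mm above the base's underside); carrier flat, at rest, within 15 mm of the other ring's centre (all of step 2 and all of step 4 and linear speed of each of carrier_base, bell below 0.01 m/s and angle between carrier_base's own z axis and vertical below 0.03 rad and z of carrier_base in the frame of slab below 0.016 m); the robot touches nothing.
It fails at once if the carrier base is lifted off the marble by more than 10 mm (z of carrier_base in the frame of slab above 0.022 m).
It fails at once if the carrier base is tipped by more than 9 degrees (angle between carrier_base's own z axis and vertical above 0.16 rad).
It fails at once if the tin, wrapped box or order pad is moved by more than 30 mm (distance of any of cocoa_tin, gift_cube, order_pad from where it was at the start of the episode above 0.03 m).
Of measure_xl, measure_l, measure_m, measure_s only 3 to 4 are there at a start; the rules pass over those that are not, and their reading is None.
At some moment in a run one of measure_xl, measure_l, measure_m, measure_s may be knocked a few centimetres aside while the robot is not near it.
Once in a run the grip may slacken for a moment while it holds something.
It also fails if it takes over 210 s, if anything falls off the work surface, if the arm or the gripper's body presses on something with over 40 N, if the wrist force passes 120 N, or if a joint passes its speed limit or range.

## Working session

There is one attempt and no reset: what is moved stays moved. The work goes in short steps, each a Python script; the robot and the scene stay as the last script left them, time stands still between calls to the robot, and variables do not carry over. Pictures are saved under pics/ and viewed, and the job is handed in when it is done.

```bash
ls -la; mkdir -p pics
python3 - <<'E'
from station import ctrl, get_state, vision, ticket, models
import cv2, numpy as np
s=get_state(); print({k:np.round(v,3) for k,v in s.items()}); print(ctrl.pinch_z)
for n in ("scene","side","wrist"):
    p,d=vision.grab_frame(n); cv2.imwrite(f"pics/a_{n}.png",p)
    c=vision.camera_info(n); print(n,{k:np.round(v,3).tolist() for k,v in c.items() if not isinstance(v,str)})
E
```

```text
total 12
drwxr-xr-x  3 agent agent 4096 Dec  7 03:09 .
drwxr-xr-x 23 root  root  4096 Dec  7 03:09 ..
drwxr-xr-x  2 agent agent 4096 Dec  7 03:09 pics
{'time': np.float64(0.0), 'qpos': array([ 0.105,  0.508, -0.237,  1.501,  0.126,  1.149, -0.155]), 'qd': array([ 0.001, -0.   ,  0.   , -0.001,  0.001, -0.002,  0.002]), 'tau': array([ 1.0000e-03, -6.2059e+01, -2.1870e+00, -2.4966e+01,  1.2000e-02,
        1.2000e-02,  0.0000e+00]), 'tcp_pos': array([ 0.624, -0.   ,  0.23 ]), 'eef_rot': array([-0.001,  0.707,  0.707, -0.001]), 'contact_force': array([ 0.02 ,  0.399, -0.316]), 'wrist_torque': array([0.018, 0.058, 0.001]), 'width': np.float64(0.085)}
-0.0187
scene {'mtx': [[536.924, 0.0, 325.974], [0.0, 536.924, 236.566], [0.0, 0.0, 1.0]], 'R': [[-0.808, -0.59, 0.009], [-0.314, 0.417, -0.853], [0.499, -0.692, -0.522]], 't': [0.529, 0.19, 1.545]}
side {'mtx': [[568.314, 0.0, 316.513], [0.0, 568.314, 238.909], [0.0, 0.0, 1.0]], 'R': [[0.864, 0.504, -0.006], [0.318, -0.555, -0.769], [-0.391, 0.662, -0.64]], 't': [-0.558, 0.015, 1.97]}
wrist {'mtx': [[397.86, 0.0, 321.324], [0.0, 397.86, 238.794], [0.0, 0.0, 1.0]], 'hand_eye': [[-0.0, -0.953, -0.303, 0.078], [1.0, -0.0, 0.0, 0.0], [-0.0, -0.303, 0.953, -0.143], [0.0, 0.0, 0.0, 1.0]]}
```

View pics/a_scene.png

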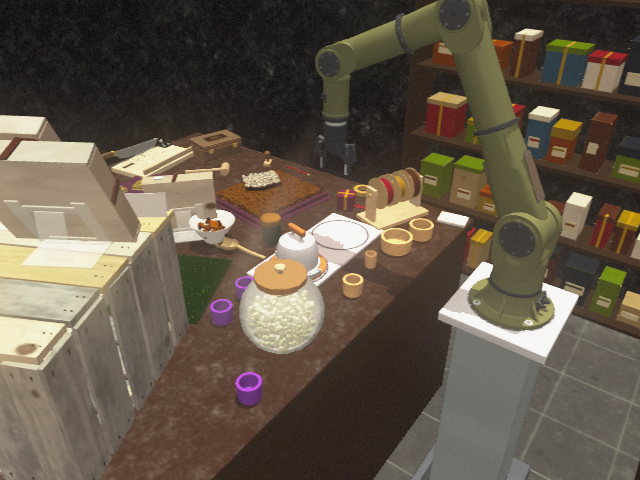

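View pics/a_side.png

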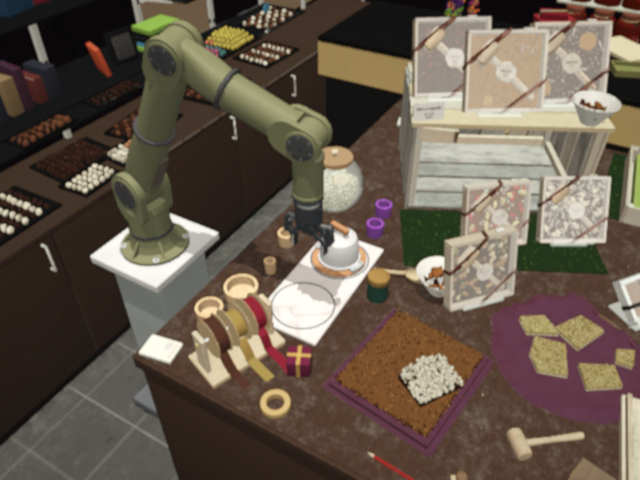

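View pics/a_wrist.png

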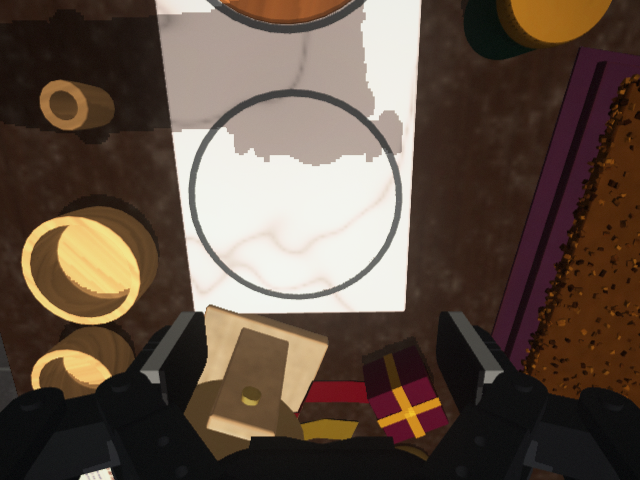

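```bash
cat > h.py <<'E'
from station import ctrl, get_state, vision, ticket, models
import cv2, numpy as np
from scipy.spatial.transform import Rotation as Ro
from scipy.optimize import least_squares
def rot(q): return Ro.from_quat([q[1],q[2],q[3],q[0]]).as_matrix()
def quat(R):
    q=Ro.from_matrix(R).as_quat(); return [q[3],q[0],q[1],q[2]]
def down(a):
    """tool down, tool y (jaw axis) at world angle a"""
    y=np.array([np.cos(a),np.sin(a),0]); z=np.array([0,0,-1.]); x=np.cross(y,z)
    return quat(np.c_[x,y,z])
def grab(n,save=None):
    s=get_state(); p,d=vision.grab_frame(n); c=vision.camera_info(n)
    if n=="wrist":
        H=c["hand_eye"]; R=rot(s["eef_rot"]); Rw=R@H[:3,:3]; tw=R@H[:3,3]+s["tcp_pos"]
    else:
        Rw=c["R"].T; tw=-Rw@c["t"]
    if save: cv2.imwrite(f"pics/{save}.png",p)
    v,u=np.mgrid[0:480,0:640]; K=c["mtx"]
    P=np.stack([(u-K[0,2])/K[0,0]*d,(v-K[1,2])/K[1,1]*d,d],-1)@Rw.T+tw
    P[d<=0]=np.nan
    return p,d,P,(K,Rw,tw)
def proj(X,cam):
    K,Rw,tw=cam; c=(np.asarray(X)-tw)@Rw; q=c@K.T; return q[...,:2]/q[...,2:]
def ray(uv,z,cam):
    K,Rw,tw=cam; uv=np.atleast_2d(uv).astype(float)
    dd=np.c_[(uv[:,0]-K[0,2])/K[0,0],(uv[:,1]-K[1,2])/K[1,1],np.ones(len(uv))]@Rw.T
    return (tw+dd*((z-tw[2])/dd[:,2])[:,None])
def circ(xy,r=None):
    c0=np.median(xy,0)
    if r is None:
        f=lambda q: np.hypot(xy[:,0]-q[0],xy[:,1]-q[1])-q[2]
        o=least_squares(f,[*c0,.04],loss="soft_l1",f_scale=.002)
    else:
        f=lambda q: np.hypot(xy[:,0]-q[0],xy[:,1]-q[1])-r
        o=least_squares(f,c0,loss="soft_l1",f_scale=.002)
    return o.x,np.median(abs(f(o.x)))
def st():
    s=get_state(); print("t %.1f tcp %s w %.4f F %s T %s"%(s["time"],np.round(s["tcp_pos"],4),s["width"],np.round(s["contact_force"],1),np.round(s["wrist_torque"],2))); return s
E
python3 - <<'E'
from h import *
for n in ("scene","side","wrist"):
    p,d,P,cam=grab(n)
    for t in ("measure_xl","measure_l","measure_m","measure_s","carrier_base","bell","bell_bar","slab","cocoa_tin","gift_cube","order_pad"):
        r=models.masks_of(n,t)
        for k in r[:3]:
            if k["p"]<.2: continue
            q=P[k["mask"]]; q=q[np.isfinite(q[:,0])]
            print(n,t,round(k["p"],2),np.round(k["point"]),k["mask"].sum(), np.round(np.median(q,0),3) if len(q) else None, np.round(np.percentile(q[:,2],[2,98]),3) if len(q) else None)
st()
E
```

```text
scene measure_xl 0.69 [395. 244.] 765 [ 0.411 -0.046  0.029] [0.001 0.05 ]
scene measure_l 0.87 [222. 312.] 514 [0.602 0.55  0.033] [-0.     0.049]
scene measure_l 0.63 [250. 385.] 720 [0.36  0.704 0.034] [0.003 0.049]
scene measure_l 0.61 [240. 281.] 186 [0.644 0.426 0.04 ] [0.016 0.049]
scene measure_m 0.87 [222. 312.] 514 [0.602 0.55  0.033] [-0.     0.049]
scene measure_m 0.63 [250. 385.] 720 [0.36  0.704 0.034] [0.003 0.049]
scene measure_m 0.61 [240. 281.] 186 [0.644 0.426 0.04 ] [0.016 0.049]
scene measure_s 0.87 [222. 312.] 514 [0.602 0.55  0.033] [-0.     0.049]
scene measure_s 0.63 [250. 385.] 720 [0.36  0.704 0.034] [0.003 0.049]
scene measure_s 0.61 [240. 281.] 186 [0.644 0.426 0.04 ] [0.016 0.049]
scene carrier_base 0.72 [320. 270.] 200 [0.517 0.237 0.022] [0.016 0.038]
scene carrier_base 0.63 [346. 199.] 360 [ 0.7  -0.18  0.04] [-0.002  0.058]
scene bell 0.88 [296. 246.] 1369 [0.568 0.253 0.102] [0.013 0.154]
scene bell_bar 0.58 [299. 247.] 1276 [0.566 0.254 0.104] [0.03  0.153]
scene slab 0.67 [338. 237.] 2598 [0.568 0.023 0.011] [0.002 0.016]
scene cocoa_tin 0.77 [269
[... 1803 characters left out ...]
0.38  -0.159  0.026] [0.005 0.049]
wrist measure_m 0.98 [ 76. 102.] 2990 [0.432 0.083 0.043] [0.005 0.05 ]
wrist measure_m 0.73 [ 84. 363.] 4739 [ 0.38  -0.159  0.026] [0.005 0.049]
wrist measure_s 0.98 [ 76. 102.] 2990 [0.432 0.083 0.043] [0.005 0.05 ]
wrist measure_s 0.73 [ 84. 363.] 4739 [ 0.38  -0.159  0.026] [0.005 0.049]
wrist carrier_base 0.89 [283.  10.] 2189 [0.597 0.155 0.022] [0.017 0.024]
wrist slab 0.78 [294. 151.] 66575 [0.601 0.044 0.013] [0.011 0.014]
wrist cocoa_tin 0.86 [524.  23.] 6558 [0.761 0.134 0.089] [0.006 0.093]
wrist order_pad 0.56 [103. 474.] 288 [ 0.363 -0.332  0.011] [0.009 0.013]
t 1.9 tcp [ 0.625  -0.      0.2313] w 0.0860 F [1.  0.3 1.2] T [-0.05 -0.04  0.01]
```

Run:
```python
from h import *
q=down(0)
print(np.round(quat(rot(get_state()["eef_rot"])),3),np.round(q,3))
for z in (.45,.42,.38):
    try: ctrl.movep([.53,.07,z],q); break
    except ctrl.Unreachable as e: print(z,e)
st()
allP=[]
for n in ("wrist","scene","side"):
    p,d,P,cam=grab(n,"b_"+n); np.savez(f"b_{n}.npz",p=p,P=P.astype("f4")); allP.append(P.reshape(-1,3))
A=np.concatenate(allP); A=A[np.isfinite(A[:,0])]
# top-down map: rows x from 0.9 to 0.2, cols y from 0.8 to -0.5
m=np.zeros((350,650)); i=((0.9-A[:,0])/.002).astype(int); j=((.8-A[:,1])/.002).astype(int)
ok=(i>=0)&(i<350)&(j>=0)&(j<650)&(A[:,2]<.5)
np.maximum.at(m,(i[ok],j[ok]),A[ok,2])
im=cv2.applyColorMap((np.clip(m/.25,0,1)*255).astype("u1"),cv2.COLORMAP_JET)
for k in range(0,650,50): cv2.putText(im,"%.1f"%(.8-k*.002),(k,10),0,.35,(255,255,255))
for k in range(0,350,50): cv2.putText(im,"%.1f"%(.9-k*.002),(0,k+10),0,.35,(255,255,255)); 
cv2.imwrite("pics/b_map.png",im)
```

```text
[-0.     0.707  0.707 -0.   ] [0.    0.707 0.707 0.   ]
t 2.9 tcp [0.5302 0.0693 0.4485] w 0.0858 F [ 1.5 -0.5  0.1] T [-0.03 -0.04 -0.03]
```

View pics/b_map.png

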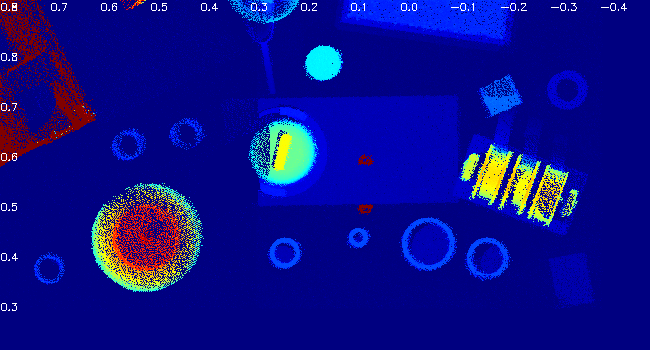

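View pics/b_wrist.png

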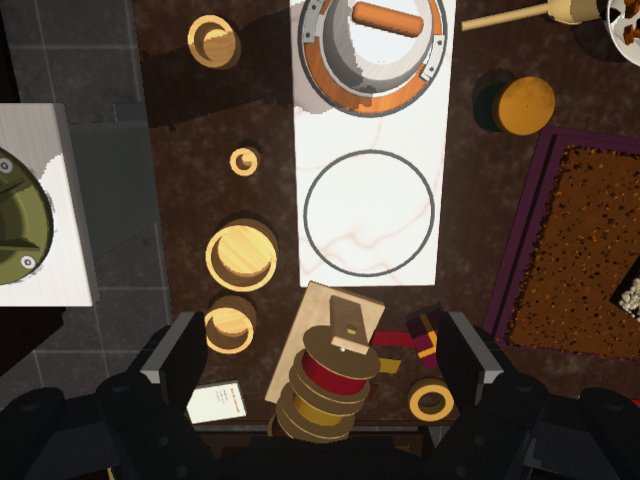

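```bash
cat >> h.py <<'E'
MID=dict(xl=.048,l=.037,m=.026,s=.015)
def rims(P,guess,zoff=0,tol=.012):
    """fit rim circles: guess dict name->xy"""
    out={}
    for k,g in guess.items():
        q=P.reshape(-1,3); q=q[np.isfinite(q[:,0])]
        q=q[(q[:,2]>.044+zoff)&(q[:,2]<.054+zoff)]
        c=np.array(g)
        for it in range(3):
            w=q[np.hypot(q[:,0]-c[0],q[:,1]-c[1])<MID[k]+tol+(.03 if it==0 else 0)]
            if len(w)<30: break
            c,e=circ(w[:,:2],MID[k])
        if len(w)>=30: out[k]=(c,e,len(w))
    return out
E
python3 - <<'E'
from h import *
for n in ("wrist","scene","side"):
    P=np.load(f"b_{n}.npz")["P"]
    for k,v in rims(P,dict(xl=(.42,-.045),l=(.395,-.16),m=(.41,.245),s=(.44,.095))).items(): print(n,k,np.round(v[0],4),round(v[1],4),v[2])
    q=P.reshape(-1,3);q=q[np.isfinite(q[:,0])]
    # bar
    w=q[(q[:,2]>.145)&(q[:,2]<.165)&(np.hypot(q[:,0]-.61,q[:,1]-.25)<.06)]
    if len(w)>20:
        r=cv2.minAreaRect((w[:,:2]*1000).astype("f4")); print(n,"bar",r,len(w),w[:,2].max(),np.median(w[:,2]))
    w=q[(q[:,2]>.03)&(q[:,2]<.075)&(np.hypot(q[:,0]-.61,q[:,1]-.25)<.075)]
    if len(w)>50: print(n,"shell",circ(w[:,:2],.065),len(w))
    w=q[(q[:,2]>.0135)&(q[:,2]<.04)&(np.hypot(q[:,0]-.61,q[:,1]-.25)<.1)]
    if len(w)>50:
        r=np.hypot(w[:,0]-.61,w[:,1]-.25); print(n,"base z hist",np.histogram(w[:,2],bins=np.arange(.013,.041,.002)))
# rings in wrist picture: dark ring on slab
P=np.load("b_wrist.npz")["P"];p=np.load("b_wrist.npz")["p"]
hsv=cv2.cvtColor(p,cv2.COLOR_BGR2HSV)
m=(P[...,2]>.009)&(P[...,2]<.015)&(hsv[...,2]<110)&(hsv[...,1]<90)
q=P[m]; w=q[abs(np.hypot(q[:,0]-.61,q[:,1]-.01)-.093)<.015]
for i in range(3):
    c,e=circ(w[:,:2],.0925); w=q[abs(np.hypot(q[:,0]-c[0],q[:,1]-c[1])-.0925)<.006]
print("ring park",c,e,len(w), circ(w[:,:2]))
E
```

```text
wrist xl [ 0.4129 -0.056 ] 0.0022 1177
wrist l [ 0.3842 -0.1742] 0.0022 699
wrist m [0.3945 0.2302] 0.0021 986
wrist s [0.4251 0.0834] 0.002 428
wrist bar ((596.1150512695312, 235.22952270507812), (18.726356506347656, 71.84520721435547), 77.260498046875) 1489 0.15787372 0.1541866
wrist shell (array([0.61172006, 0.24240391]), np.float64(0.002517802210026839)) 396
wrist base z hist (array([ 308,   19,    3,  118, 1232,  719,   28,   11,  136,  527,  288,
        625,  201,   11]), array([0.013, 0.015, 0.017, 0.019, 0.021, 0.023, 0.025, 0.027, 0.029,
       0.031, 0.033, 0.035, 0.037, 0.039, 0.041]))
scene xl [ 0.4109 -0.0547] 0.0024 136
scene l [ 0.3821 -0.1726] 0.0028 105
scene m [0.3923 0.2321] 0.0026 112
scene s [0.423  0.0854] 0.003 55
scene bar ((592.3489379882812, 238.12478637695312), (20.229808807373047, 69.76042938232422), 78.9889144897461) 100 0.15804468 0.15100895
scene shell (array([0.56272994, 0.32587322]), np.float64(0.008000109991853584)) 104
scene base z hist (array([ 4,  2, 11, 17, 21, 16,  7, 12, 24, 26, 18, 19,  9,  4]), array([0.013, 0.015, 0.017, 0.019, 0.021, 0.023, 0.025, 0.027, 0.029,
       0.031, 0.033, 0.035, 0.037, 0.039, 0.041]))
side xl [ 0.4121 -0.0598] 0.0026 201
side l [ 0.3832 -0.1781] 0.0022 139
side m [0.3942 0.2269] 0.0026 84
side s [0.4249 0.0804] 0.0028 53
side bar ((597.4813842773438, 233.19757080078125), (26.417858123779297, 74.9020767211914), 69.83251190185547) 111 0.15996386 0.15247662
side shell (array([0.6998422 , 0.17017426]), np.float64(0.005719849089675624)) 258
side base z hist (array([54, 52, 56, 73, 77, 82, 51, 41, 53, 60, 34, 36, 30, 21]), array([0.013, 0.015, 0.017, 0.019, 0.021, 0.023, 0.025, 0.027, 0.029,
       0.031, 0.033, 0.035, 0.037, 0.039, 0.041]))
ring park [ 0.60079178 -0.00273374] 0.003152616595961555 765 (array([ 0.60007757, -0.00225063,  0.09568664]), np.float64(0.0008342999403918583))
```

Run:
```python
from h import *
d=np.deg2rad
print("q0",np.round(get_state()["qpos"],2))
for a in (-102.7,-12.7,77.3,-57):
    for z in (.127,.2):
        q=ctrl.ik([.596,.235,z],down(d(a))); print(a,z,None if q is None else np.round(q,2))
for a in (0,30,-30,90):
    for xy in ([.4605,-.056],[.421,-.174],[.394,.23],[.425,.083]):
        for z in (.04,.15):
            q=ctrl.ik([*xy,z],down(d(a))); print(a,xy,z,None if q is None else np.round(q,2))
```

```text
q0 [ 0.01  0.28 -0.27  1.28  0.07  1.6  -0.25]
-102.7 0.127 [-0.43  0.62  0.03  1.6  -0.02  0.93 -2.18]
-102.7 0.2 [-0.43  0.55  0.03  1.5  -0.02  1.09 -2.19]
-12.7 0.127 [-0.26  0.63 -0.26  1.59  0.18  0.95 -0.8 ]
-12.7 0.2 [-0.25  0.56 -0.27  1.5   0.16  1.1  -0.78]
77.3 0.127 [-0.12  0.65 -0.49  1.59  0.35  0.99  0.62]
77.3 0.2 [-0.11  0.59 -0.52  1.5   0.31  1.14  0.66]
-57 0.127 [-0.34  0.62 -0.13  1.6   0.09  0.93 -1.49]
-57 0.2 [-0.33  0.55 -0.13  1.5   0.08  1.09 -1.48]
0 [0.4605, -0.056] 0.04 [ 0.18  0.54 -0.16  2.15  0.18  0.47 -0.12]
0 [0.4605, -0.056] 0.15 [ 0.22  0.36 -0.21  2.03  0.11  0.77 -0.05]
0 [0.421, -0.174] 0.04 [ 0.41  0.53 -0.1   2.17  0.11  0.45  0.22]
0 [0.421, -0.174] 0.15 [ 0.43  0.34 -0.12  2.05  0.06  0.76  0.27]
0 [0.394, 0.23] 0.04 [-0.39  0.54 -0.28  2.17  0.32  0.48 -0.91]
0 [0.394, 0.23] 0.15 [-0.29  0.36 -0.39  2.04  0.19  0.77 -0.8 ]
0 [0.425, 0.083] 0.04 [-0.1   0.51 -0.21  2.22  0.24  0.43 -0.51]
0 [0.425, 0.083] 0.15 [-0.02  0.32 -0.3   2.1   0.14  0.74 -0.41]
30 [0.4605, -0.056] 0.04 [ 0.22  0.54 -0.22  2.15  0.24  0.48  0.34]
30 [0.4605, -0.0
[... 842 characters left out ...]
 2.04  0.16  0.77 -1.28]
-30 [0.425, 0.083] 0.04 [-0.14  0.51 -0.16  2.22  0.19  0.42 -0.97]
-30 [0.425, 0.083] 0.15 [-0.08  0.32 -0.22  2.1   0.1   0.74 -0.89]
90 [0.4605, -0.056] 0.04 [ 0.29  0.55 -0.32  2.15  0.35  0.5   1.27]
90 [0.4605, -0.056] 0.15 [ 0.39  0.37 -0.44  2.02  0.22  0.79  1.39]
90 [0.421, -0.174] 0.04 [ 0.55  0.54 -0.3   2.17  0.33  0.48  1.56]
90 [0.421, -0.174] 0.15 [ 0.6   0.36 -0.35  2.04  0.17  0.77  1.71]
90 [0.394, 0.23] 0.04 [-0.27  0.56 -0.45  2.16  0.48  0.52  0.48]
90 [0.394, 0.23] 0.15 [-0.14  0.39 -0.6   2.04  0.3   0.8   0.65]
90 [0.425, 0.083] 0.04 [ 0.    0.52 -0.36  2.22  0.41  0.46  0.88]
90 [0.425, 0.083] 0.15 [ 0.13  0.34 -0.5   2.09  0.24  0.76  1.05]
```

Run:
```python
from h import *
d=np.deg2rad
Q=down(d(-102.7))
ctrl.movep([.596,.235,.21],Q); st()
ctrl.movel([.596,.235,.127],max_speed=.1); st()
ctrl.close_gripper(80); st()
p,dd,P,cam=grab("wrist","c_wrist"); grab("side","c_side")
```

```text
t 4.8 tcp [0.5964 0.2346 0.2103] w 0.0857 F [ 0.1 -0.6  0.5] T [-0.02  0.01 -0.02]
t 5.8 tcp [0.5964 0.2352 0.1277] w 0.0855 F [-0.3 -0.  -0.9] T [-0.05 -0.03  0.01]
t 6.4 tcp [0.5961 0.235  0.1274] w 0.0164 F [-0.5 -0.8  4.2] T [-0.05  0.2  -0.13]
```

View pics/c_wrist.png

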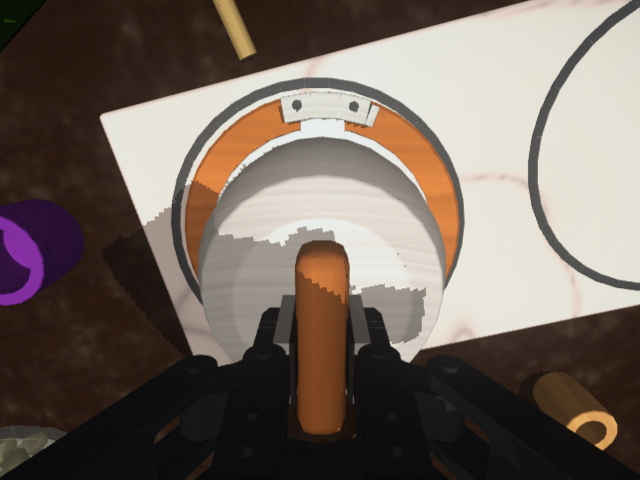

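Run:
```python
from h import *
s=get_state(); p=s["tcp_pos"].copy()
for k in range(1,3):
    ctrl.movel([.596,.235,.1274-.001*k],max_speed=.02); s=st()
q=np.array(get_state()["qpos"])
for k in range(1,10):
    q2=q.copy(); q2[6]+=np.deg2rad(10)*k
    ctrl.set_joints(list(q2)); s=st()
    if np.linalg.norm(s["contact_force"])>60: print("stop");break
grab("wrist","d_wrist")
```

```text
t 6.7 tcp [0.5961 0.235  0.1266] w 0.0169 F [-1.1 -0.3  5.3] T [-0.09  0.23 -0.14]
t 7.0 tcp [0.5961 0.235  0.1258] w 0.0166 F [-1.9 -0.3  7.1] T [-0.21  0.36 -0.17]
t 7.3 tcp [0.5967 0.2352 0.1263] w 0.0166 F [-0.1 -0.6  5.6] T [-0.13  0.14  0.33]
t 7.6 tcp [0.5967 0.2353 0.1263] w 0.0167 F [-0.5 -0.   5.4] T [-0.05  0.04  0.34]
t 7.8 tcp [0.5968 0.2353 0.1263] w 0.0167 F [0.5 0.1 4.9] T [-0.08  0.08  0.43]
t 8.1 tcp [0.5968 0.2353 0.1263] w 0.0172 F [ 0.1 -0.3  5.1] T [-0.03  0.07  0.36]
t 8.4 tcp [0.5968 0.2353 0.1263] w 0.0163 F [-0.6 -0.7  6.3] T [-0.05  0.07  0.32]
t 8.7 tcp [0.5968 0.2353 0.1263] w 0.0168 F [ 0.2 -0.5  4.8] T [-0.09  0.06  0.38]
t 9.0 tcp [0.5968 0.2353 0.1263] w 0.0167 F [-0.2 -0.6  5.5] T [-0.07  0.07  0.31]
t 9.3 tcp [0.5968 0.2353 0.1263] w 0.0168 F [ 0.8 -0.7  5.7] T [-0.05  0.03  0.44]
t 9.6 tcp [0.5968 0.2353 0.1263] w 0.0169 F [-0.1 -0.4  5.8] T [-0.08  0.11  0.39]
```

View pics/d_wrist.png

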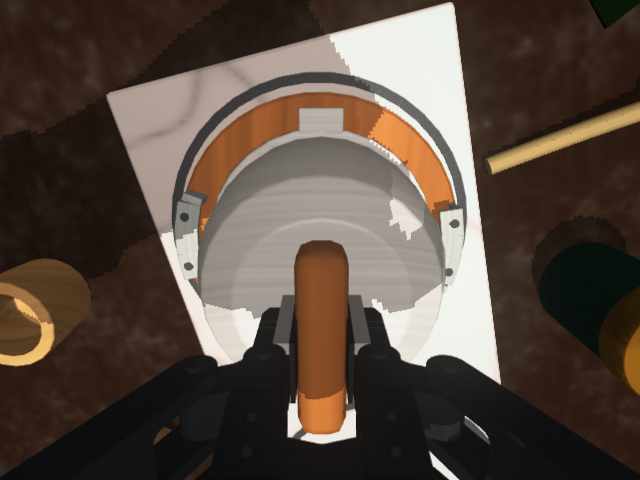

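Run:
```python
from h import *
ctrl.movel([.5968,.2353,.145],max_speed=.05); st()
ctrl.movel([.5968,.2353,.175],max_speed=.1); st()
ctrl.movel([.62,0,.175],max_speed=.15); st()
ctrl.movel([.62,0,.125],max_speed=.1); st()
z=.125
while z>.108:
    z-=.0015; ctrl.movel([.62,0,z],max_speed=.03); s=get_state()
    if s["contact_force"][2]>3: break
st()
grab("side","e_side")
ctrl.ungrasp(); s=st()
ctrl.movel([.62,0,.22],max_speed=.2)
ctrl.movep([.5,.05,.42],down(0))
p,d,P,cam=grab("wrist","e_wrist"); np.savez("e_wrist.npz",p=p,P=P.astype("f4"))
st()
```

```text
t 10.2 tcp [0.5965 0.2352 0.1448] w 0.0166 F [ 0.1  0.2 -3.4] T [0.07 0.08 0.02]
t 10.6 tcp [0.5967 0.2353 0.1749] w 0.0168 F [-0.   0.3 -4. ] T [ 0.05  0.03 -0.05]
t 12.4 tcp [0.62   0.0013 0.1749] w 0.0168 F [-1.1  0.2 -2.9] T [-0.02 -0.02  0.02]
t 13.0 tcp [6.203e-01 1.000e-04 1.253e-01] w 0.0167 F [-0.5  0.4 -2.3] T [ 0.04 -0.01  0.01]
t 15.3 tcp [6.200e-01 1.000e-04 1.128e-01] w 0.0166 F [-3.9 -0.1  7.3] T [0.07 0.88 0.07]
t 16.0 tcp [0.62   0.     0.1114] w 0.0856 F [-0.3 -0.7  0.1] T [0.04 0.01 0.06]
t 17.7 tcp [0.5002 0.0496 0.4178] w 0.0855 F [-0.2 -0.3 -1.8] T [-0.05 -0.04  0.07]
```

View pics/e_wrist.png

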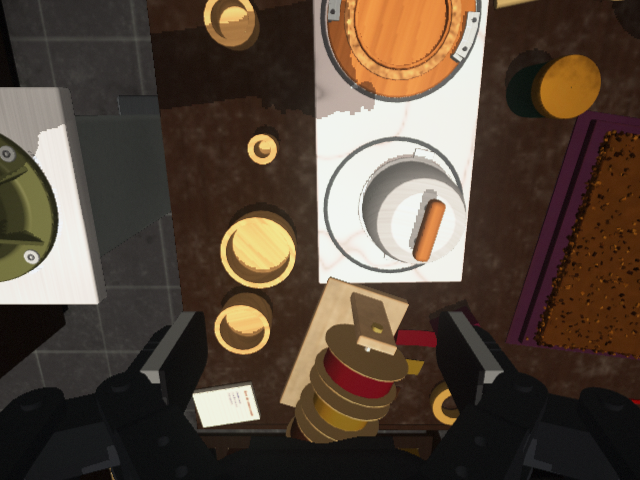

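Run:
```python
from h import *
P=np.load("e_wrist.npz")["P"]
for k,v in rims(P,dict(xl=(.4125,-.056),l=(.384,-.174),m=(.394,.23),s=(.425,.083))).items(): print(k,np.round(v[0],4),round(v[1],4),v[2])
q=P.reshape(-1,3);q=q[np.isfinite(q[:,0])]
r0=np.hypot(q[:,0]-.597,q[:,1]-.236)
for lo,hi in ((0,.04),(.04,.05),(.054,.058),(.06,.068),(.072,.085)):
    w=q[(r0>lo)&(r0<hi)]; print(lo,hi,np.round(np.percentile(w[:,2],[10,50,90]),4))
w=q[(q[:,2]>.0265)&(q[:,2]<.0345)&(r0<.075)]; print(len(w)); 
c,e=circ(w[:,:2],.062); print("neck/cork",c,e)
# inner floor disc
w=q[(q[:,2]>.018)&(q[:,2]<.0245)&(r0<.053)]; print(len(w),"floor hull",cv2.minEnclosingCircle((w[:,:2]*1000).astype("f4")))
# bell bar
w=q[(q[:,2]>.131)&(q[:,2]<.15)&(np.hypot(q[:,0]-.62,q[:,1])<.06)]
print("bar",cv2.minAreaRect((w[:,:2]*1000).astype("f4")),w[:,2].max())
# obstacles near L : points > .06 high
for xy in ((.421,-.174),(.4605,-.056)):
    w=q[(q[:,2]>.05)&(q[:,2]<.25)&(np.hypot(q[:,0]-xy[0],q[:,1]-xy[1])<.14)&(np.hypot(q[:,0]-.4,q[:,1]+.11)>.01)]
    o=np.argsort(np.hypot(w[:,0]-xy[0],w[:,1]-xy[1]))[::200][:8]; print(xy,np.round(w[o],3).tolist())
```

```text
xl [ 0.4128 -0.0562] 0.0022 1329
l [ 0.3837 -0.1743] 0.0022 886
m [0.3945 0.2298] 0.0021 875
s [0.4249 0.0833] 0.002 482
0 0.04 [0.0214 0.0226 0.0239]
0.04 0.05 [0.0213 0.0227 0.024 ]
0.054 0.058 [0.03   0.0332 0.0347]
0.06 0.068 [0.0295 0.0307 0.0319]
0.072 0.085 [0.0215 0.023  0.0363]
2659
neck/cork [0.59584034 0.23452467] 0.003796983923500058
4609 floor hull ((596.9368896484375, 235.83489990234375), 52.94024658203125)
bar ((620.6146850585938, 0.417633056640625), (71.34981536865234, 19.13360595703125), 76.77478790283203) 0.14339565
(0.421, -0.174) [[0.41999998688697815, -0.17499999701976776, 0.050999999046325684], [0.4909999966621399, -0.20399999618530273, 0.10100000351667404], [0.4950000047683716, -0.20499999821186066, 0.1420000046491623], [0.49900001287460327, -0.20600000023841858, 0.1289999932050705], [0.5080000162124634, -0.1809999942779541, 0.13500000536441803], [0.5099999904632568, -0.18199999630451202, 0.1420000046491623], [0.4909999966621399, -0.2329999953508377, 0.11599999666213989], [0.48500001430511475, -0.24300000071525574, 0.08399999886751175]]
(0.4605, -0.056) [[0.45899999141693115, -0.0430000014603138, 0.05000000074505806], [0.5139999985694885, -0.1469999998807907, 0.10199999809265137], [0.5170000195503235, -0.15000000596046448, 0.15299999713897705], [0.5440000295639038, -0.12999999523162842, 0.050999999046325684], [0.5490000247955322, -0.12700000405311584, 0.0949999988079071], [0.38100001215934753, -0.13899999856948853, 0.052000001072883606], [0.5619999766349792, 0.0010000000474974513, 0.08500000089406967], [0.5540000200271606, -0.1289999932050705, 0.12399999797344208]]
```

Run:
```python
from h import *
Q=down(0); gx,gy=.4603,-.0562
ctrl.movep([gx,gy,.09],Q); st()
ctrl.movel([gx,gy,.026],max_speed=.08); st()
ctrl.close_gripper(40); st()
ctrl.movel([gx,gy,.05],max_speed=.06); s=st()
grab("wrist","f_wrist")
```

```text
t 19.0 tcp [ 0.4614 -0.056   0.0904] w 0.0853 F [0.7 0.1 0.4] T [0.03 0.04 0.02]
t 19.9 tcp [ 0.4606 -0.0562  0.0263] w 0.0851 F [-0.1  0.9  0.1] T [0.06 0.03 0.05]
t 20.6 tcp [ 0.4602 -0.0564  0.0262] w 0.0088 F [-0.7 -1.   4.7] T [-0.2   0.39  0.15]
t 21.2 tcp [ 0.4605 -0.0561  0.0503] w 0.0087 F [ 0.2  0.4 -1.3] T [-0.02  0.01 -0.01]
```

View pics/f_wrist.png

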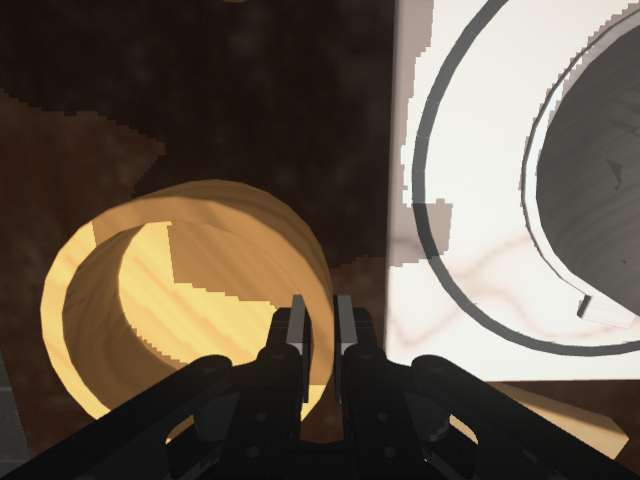

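```bash
cat >> h.py <<'E'
def lower(x,y,z0,zmin,fth=3.,step=.0015):
    f0=get_state()["contact_force"][2]; z=z0
    while z>zmin-1e-9:
        ctrl.movel([x,y,z],max_speed=.04); f=get_state()["contact_force"][2]
        if f-f0>fth: break
        z-=step
    print("lower end z %.4f dF %.1f"%(z,f-f0)); return z
E
python3 - <<'E'
from h import *
gx,gy=.4603,-.0562
ctrl.movel([gx,gy,.12],max_speed=.15)
bx,by=.5965+.0475,.2353
ctrl.movel([bx,by,.12],max_speed=.2); st()
p,d,P,cam=grab("wrist","g_wrist")
ctrl.movel([bx,by,.06],max_speed=.1); st()
z=lower(bx,by,.056,.046); st()
ctrl.ungrasp(); st()
ctrl.movel([bx,by,.15],max_speed=.15)
ctrl.movep([.52,.1,.42],down(0))
p,d,P,cam=grab("wrist","g2_wrist"); np.savez("g2.npz",p=p,P=P.astype("f4"))
for k,v in rims(P,dict(xl=(.5965,.235)),zoff=.022).items(): print(k,np.round(v[0],4),round(v[1],4),v[2])
for k,v in rims(P,dict(l=(.384,-.174),m=(.394,.23),s=(.425,.083))).items(): print(k,np.round(v[0],4),round(v[1],4),v[2])
E
```

```text
t 23.7 tcp [0.6438 0.2343 0.1201] w 0.0086 F [-0.  -0.1 -1.3] T [ 0.04 -0.07 -0.01]
t 24.5 tcp [0.6444 0.2354 0.0604] w 0.0089 F [-0.5 -0.2 -0.9] T [-0.05 -0.06  0.01]
lower end z 0.0470 dF 8.8
t 26.3 tcp [0.6446 0.2353 0.0483] w 0.0084 F [-0.9 -1.7  7.9] T [-0.1   0.29  0.04]
t 27.0 tcp [0.644  0.2353 0.047 ] w 0.0854 F [-0.7  0.7 -0.1] T [-0.02 -0.01 -0.  ]
xl [0.5984 0.2362] 0.0021 2141
l [ 0.3841 -0.174 ] 0.0022 793
m [0.3946 0.2304] 0.0021 1036
s [0.425  0.0836] 0.0021 448
```

View pics/g2_wrist.png

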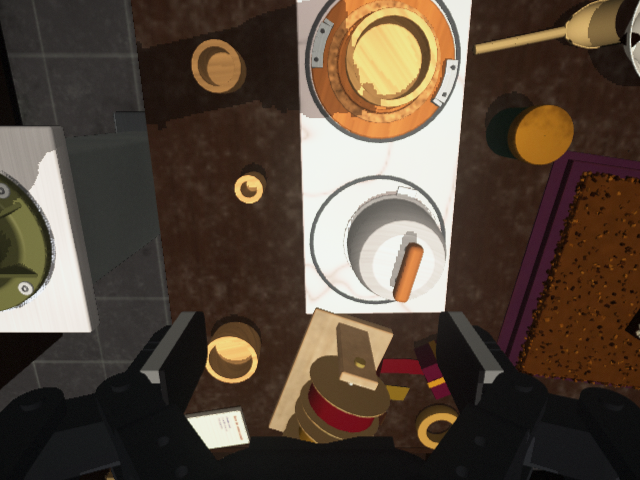

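Run:
```python
from h import *
a=np.deg2rad(30); Q=down(a); r=.0367; o=r*np.array([np.cos(a),np.sin(a)])
g=np.array([.384,-.174])+o
ctrl.movep([*g,.1],Q); st()
ctrl.movel([*g,.0385],max_speed=.08); st()
ctrl.close_gripper(50); st()
ctrl.movel([*g,.065],max_speed=.06); st()
grab("wrist","h_wrist")
ctrl.movel([*g,.135],max_speed=.15); st()
b=np.array([.598,.236])+o
ctrl.movel([*b,.135],max_speed=.2); st()
p,d,P,cam=grab("wrist","h2_wrist")
grab("side","h2_side")
```

```text
t 30.7 tcp [ 0.4169 -0.1553  0.1003] w 0.0854 F [ 0.3  0.1 -0.8] T [-0.02  0.05  0.02]
t 31.6 tcp [ 0.416  -0.1557  0.0388] w 0.0855 F [-0.3 -0.5 -0.3] T [-0.02  0.01 -0.07]
t 32.3 tcp [ 0.4154 -0.1559  0.0387] w 0.0071 F [-2.  -0.8  6. ] T [-0.28  0.5   0.03]
t 32.9 tcp [ 0.4159 -0.1555  0.0651] w 0.0079 F [ 0.1  0.7 -1.2] T [ 0.06 -0.04 -0.03]
t 33.5 tcp [ 0.4154 -0.1554  0.1344] w 0.0079 F [-1.4 -0.8 -1.3] T [-0.01 -0.03 -0.01]
t 36.0 tcp [0.6298 0.2534 0.1352] w 0.0078 F [ 0.9 -0.5 -0.6] T [ 0.03 -0.05  0.02]
```

View pics/h2_wrist.png

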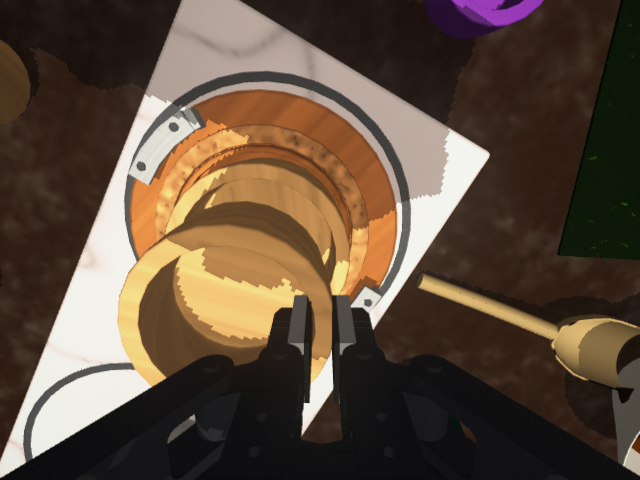

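View pics/h2_side.png

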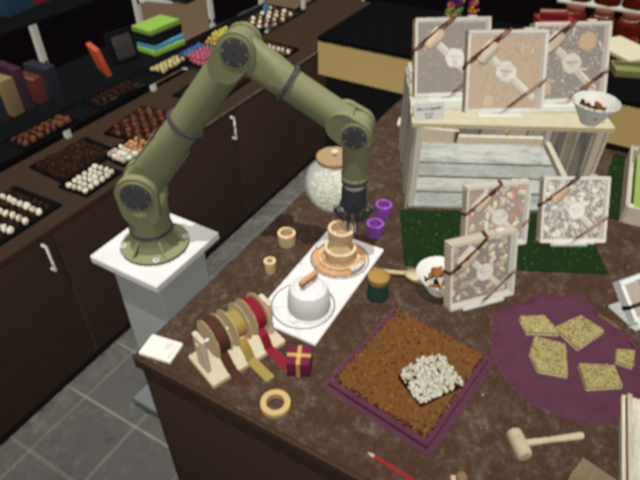

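Run:
```python
from h import *
a=np.deg2rad(30); r=.0367; o=r*np.array([np.cos(a),np.sin(a)])
b=np.array([.598,.236])+o
p,d,P,cam=grab("wrist")
q=P.reshape(-1,3);q=q[np.isfinite(q[:,0])]
w=q[(np.hypot(q[:,0]-.598,q[:,1]-.236)<.045)&(q[:,2]>.12)&(q[:,2]<.16)&(np.hypot(q[:,0]-b[0],q[:,1]-b[1])>.02)]
print(np.percentile(w[:,2],[5,50,95]))
w=w[(w[:,2]>np.percentile(w[:,2],60))]
c,e=circ(w[:,:2],.037); print(c,e,len(w))
c=np.array(c); corr=np.array([.598,.236])-c; print("corr",corr)
if np.linalg.norm(corr)<.006: b=b+corr*.7
ctrl.movel([*b,.09],max_speed=.1); st()
z=lower(*b,.084,.0705); st()
```

```text
[0.12286271 0.14532744 0.14790531]
[0.59984493 0.23667506] 0.001930881020171027 5053
corr [-0.00184493 -0.00067506]
t 36.8 tcp [0.6287 0.2539 0.0902] w 0.0077 F [-0.  -0.1 -1. ] T [ 0.07 -0.06  0.05]
lower end z 0.0720 dF 6.6
t 39.0 tcp [0.629  0.2541 0.0728] w 0.0078 F [-0.5 -1.1  5.6] T [ 0.03  0.18 -0.02]
```

Run:
```python
from h import *
ctrl.ungrasp(); s=st(); p=s["tcp_pos"]
ctrl.movel([p[0],p[1],.16],max_speed=.15)
ctrl.movep([.5,.13,.42],down(0))
p,d,P,cam=grab("wrist","i_wrist"); np.savez("i.npz",p=p,P=P.astype("f4"))
for k,z,g in (("xl",.022,(.598,.236)),("l",.034,(.598,.236)),("m",0,(.394,.23)),("s",0,(.425,.083))):
    v=rims(P,{k:g},zoff=z,tol=.008).get(k); print(k,v and (np.round(v[0],4),round(v[1],4),v[2]))
```

```text
t 39.8 tcp [0.6285 0.2539 0.072 ] w 0.0854 F [-0.7  0.5 -0.1] T [ 0.    0.01 -0.  ]
xl (array([0.5977, 0.2362]), np.float64(0.0023), 2247)
l (array([0.5972, 0.2357]), np.float64(0.0021), 1633)
m (array([0.3945, 0.2305]), np.float64(0.0021), 971)
s (array([0.4249, 0.0837]), np.float64(0.0021), 439)
```

View pics/i_wrist.png

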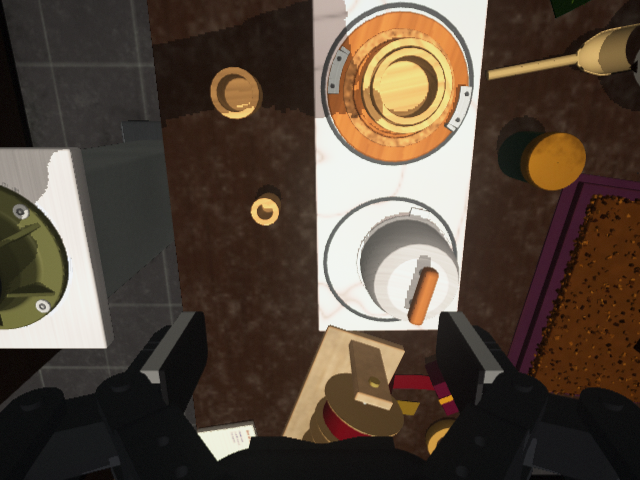

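Run:
```python
from h import *
Q=down(0)
g=np.array([.3945,.2304])
ctrl.movep([*g,.1],Q); st()
ctrl.movel([*g,.034],max_speed=.08); st()
ctrl.close_gripper(40); st()
ctrl.movel([*g,.055],max_speed=.06); st()
grab("wrist","j_wrist")
ctrl.movel([*g,.15],max_speed=.15); st()
b=np.array([.5975,.236])
ctrl.movel([*b,.15],max_speed=.2); s=st()
p,d,P,cam=grab("wrist","j2_wrist")
q=P.reshape(-1,3);q=q[np.isfinite(q[:,0])]
w=q[(np.hypot(q[:,0]-b[0],q[:,1]-b[1])<.034)&(q[:,2]>.14)&(q[:,2]<.18)&(abs(q[:,1]-b[1])>.012)]
print(len(w),np.percentile(w[:,2],[5,50,95]) if len(w) else 0)
if len(w)>50:
    w=w[w[:,2]>np.percentile(w[:,2],50)]; print(circ(w[:,:2],.026))
grab("side","j2_side")
```

```text
t 43.1 tcp [0.3957 0.2307 0.1005] w 0.0853 F [ 1.  -0.   0.4] T [ 0.03 -0.01 -0.04]
t 44.1 tcp [0.3948 0.2305 0.0343] w 0.0856 F [-0.2  0.4  1. ] T [-0.01  0.06 -0.02]
t 44.5 tcp [0.3947 0.2306 0.035 ] w 0.0573 F [-2.2 -0.6 11.1] T [-0.19  0.47 -0.16]
t 45.0 tcp [0.3946 0.2306 0.0553] w 0.0572 F [ 0.5 -0.1 -0.6] T [0.02 0.01 0.03]
t 45.8 tcp [0.394  0.2302 0.1493] w 0.0569 F [-0.   0.1 -1.4] T [-0.02  0.04 -0.03]
t 47.0 tcp [0.5966 0.2361 0.1496] w 0.0571 F [-0.6  0.7 -0.8] T [-0.01  0.06  0.01]
10755 [0.14283671 0.16195857 0.16362956]
(array([0.59695837, 0.23640877]), np.float64(0.0019112395576496577))
```

View pics/j2_wrist.png

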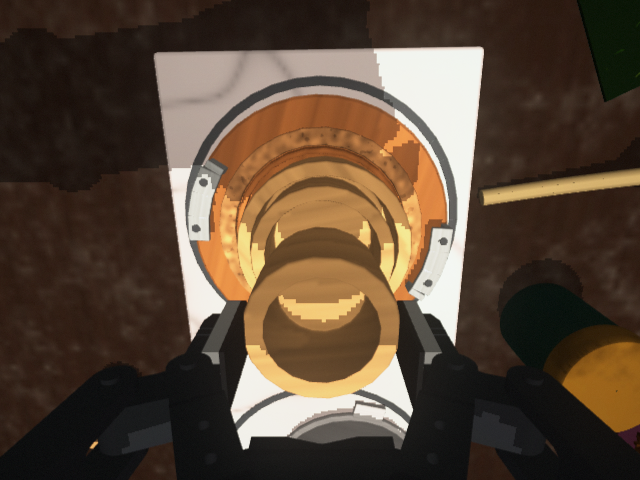

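Run:
```python
from h import *
b=np.array([.5975,.236])
ctrl.movel([*b,.1],max_speed=.1); st()
z=lower(*b,.092,.0785); st()
```

```text
t 47.7 tcp [0.5977 0.236  0.1003] w 0.0566 F [-0.6 -0.3 -0.6] T [ 0.04 -0.02 -0.  ]
lower end z 0.0800 dF 8.6
t 50.1 tcp [0.5976 0.236  0.0812] w 0.0574 F [-2.8 -1.   8.1] T [-0.2   0.69  0.02]
```

Run:
```python
from h import *
b=np.array([.5975,.236])
ctrl.ungrasp(); s=st()
ctrl.movel([*b,.16],max_speed=.15)
# look, then get S
ctrl.movep([.5,.13,.42],down(0))
p,d,P,cam=grab("wrist","k_wrist"); np.savez("k.npz",p=p,P=P.astype("f4"))
for k,z,g in (("xl",.022,(.598,.236)),("l",.034,(.598,.236)),("m",.046,(.598,.236)),("s",0,(.425,.083))):
    v=rims(P,{k:g},zoff=z,tol=.006).get(k); print(k,v and (np.round(v[0],4),round(v[1],4),v[2]))
g=rims(P,{"s":(.425,.083)})["s"][0]
ctrl.movep([*g,.1],down(0)); st()
ctrl.movel([*g,.0375],max_speed=.08); st()
ctrl.close_gripper(40); st()
ctrl.movel([*g,.06],max_speed=.06); st()
ctrl.movel([*g,.165],max_speed=.15); st()
b=np.array([.5975,.236])
ctrl.movel([*b,.165],max_speed=.2); s=st()
p,d,P,cam=grab("wrist","k2_wrist")
q=P.reshape(-1,3);q=q[np.isfinite(q[:,0])]
w=q[(np.hypot(q[:,0]-b[0],q[:,1]-b[1])<.025)&(q[:,2]>.155)&(q[:,2]<.19)&(abs(q[:,1]-b[1]-.005)<.03)]
print(len(w),np.percentile(w[:,2],[5,50,95]) if len(w) else 0)
if len(w)>50:
    w=w[w[:,2]>np.percentile(w[:,2],50)]; print(circ(w[:,:2],.015))
```

```text
t 50.5 tcp [0.5974 0.236  0.0798] w 0.0857 F [-0.1  1.2  0.8] T [-0.03 -0.02 -0.06]
xl (array([0.5981, 0.2363]), np.float64(0.0023), 2228)
l (array([0.5972, 0.2357]), np.float64(0.0022), 1725)
m (array([0.5977, 0.2359]), np.float64(0.002), 1193)
s (array([0.4249, 0.0837]), np.float64(0.0022), 435)
t 53.6 tcp [0.4262 0.0841 0.1004] w 0.0852 F [ 0.1  1.1 -0.3] T [ 0.01 -0.02  0.01]
t 54.5 tcp [0.4252 0.0837 0.0378] w 0.0853 F [-0.2 -0.2  0.2] T [ 0.04  0.03 -0.03]
t 55.1 tcp [0.4249 0.0838 0.038 ] w 0.0347 F [-1.7 -0.1  7.7] T [-0.01  0.33 -0.02]
t 55.6 tcp [0.425  0.0838 0.0602] w 0.0341 F [-1.2  0.8 -0.6] T [-0.02  0.02  0.03]
t 56.4 tcp [0.4244 0.0837 0.1643] w 0.0344 F [-0.   0.2 -0.4] T [ 0.    0.02 -0.04]
t 57.7 tcp [0.597  0.2352 0.1648] w 0.0345 F [ 1.  -0.4 -0.2] T [0.03 0.04 0.05]
8752 [0.15856061 0.17508863 0.18513171]
(array([0.59744542, 0.23558168]), np.float64(0.0023357357404890063))
```

View pics/k2_wrist.png

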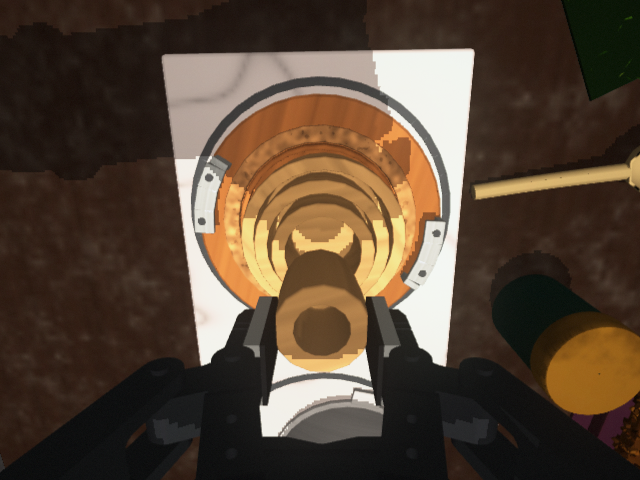

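View pics/k_wrist.png

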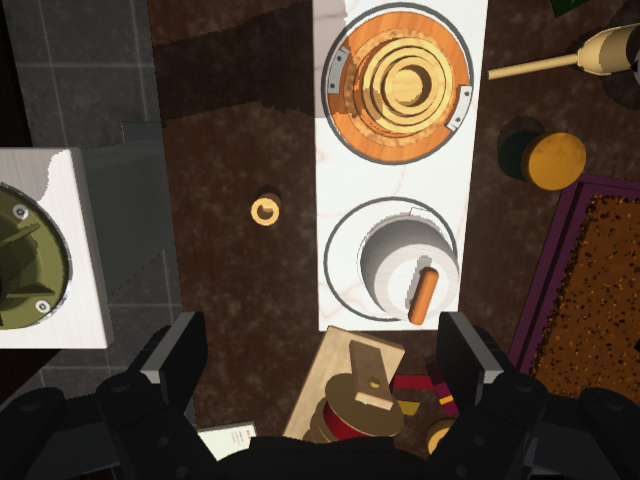

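Run:
```python
from h import *
b=np.array([.5975,.236])
ctrl.movel([*b,.116],max_speed=.1); st()
z=lower(*b,.110,.0935); st()
ctrl.ungrasp(); s=st()
ctrl.movel([*b,.18],max_speed=.15)
ctrl.movep([.5,.1,.42],down(0))
p,d,P,cam=grab("wrist","l_wrist"); np.savez("l.npz",p=p,P=P.astype("f4"))
for k,z,g in (("xl",.022,(.598,.236)),("l",.034,(.598,.236)),("m",.046,(.598,.236)),("s",.058,(.598,.236))):
    v=rims(P,{k:g},zoff=z,tol=.006).get(k); print(k,v and (np.round(v[0],4),round(v[1],4),v[2]))
q=P.reshape(-1,3);q=q[np.isfinite(q[:,0])]
w=q[(q[:,2]>.131)&(q[:,2]<.15)&(np.hypot(q[:,0]-.62,q[:,1])<.06)]
print("bar",cv2.minAreaRect((w[:,:2]*1000).astype("f4")),w[:,2].max())
r0=np.hypot(q[:,0]-.597,q[:,1]-.2355)
w=q[(q[:,2]>.0265)&(q[:,2]<.0335)&(r0<.074)&(r0>.056)]; print("cork",circ(w[:,:2],.0645))
w=q[(q[:,2]>.033)&(q[:,2]<.039)&(r0<.092)&(r0>.073)]
t=np.degrees(np.arctan2(w[:,1]-.2355,w[:,0]-.597)); print("catch angles",len(t),np.percentile(t[abs(t)<90],[5,95]),np.percentile(t[abs(t)>90]%360,[5,95]))
```

```text
t 58.4 tcp [0.5977 0.2359 0.1164] w 0.0345 F [-0.6  1.6 -0. ] T [-0.02  0.02  0.07]
lower end z 0.0950 dF 7.5
t 61.2 tcp [0.5976 0.2362 0.0961] w 0.0341 F [-2.6 -0.3  7.5] T [-0.11  0.48 -0.  ]
t 61.8 tcp [0.5975 0.236  0.0949] w 0.0854 F [-0.3  0.4  0. ] T [ 0.03 -0.02 -0.01]
xl (array([0.5983, 0.2363]), np.float64(0.0024), 2494)
l (array([0.5976, 0.2358]), np.float64(0.0022), 1832)
m (array([0.5976, 0.2357]), np.float64(0.0023), 1386)
s (array([0.5967, 0.2351]), np.float64(0.002), 771)
bar ((620.3887329101562, 0.9865837097167969), (70.69686889648438, 18.544422149658203), 76.5943374633789) 0.1429052539290369
cork (array([0.59782047, 0.23622461]), np.float64(0.002673621196819652))
catch angles 1122 [-33.1421052    0.82374134] [147.57450013 181.49305474]
```

View pics/l_wrist.png

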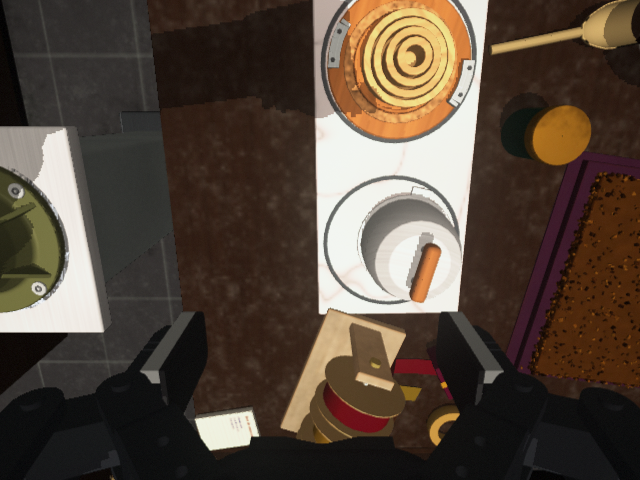

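Run:
```python
from h import *
Q=down(np.deg2rad(-13.0))
ctrl.movep([.62,0,.21],Q); st()
ctrl.movel([.62,0,.1135],max_speed=.1); st()
ctrl.close_gripper(90); st()
ctrl.movel([.62,0,.15],max_speed=.08); st()
ctrl.movel([.62,0,.24],max_speed=.15); st()
ctrl.movel([.597,.2354,.24],max_speed=.15); st()
print(np.round(get_state()["qpos"],2))
grab("wrist","m_wrist"); grab("side","m_side")
```

```text
t 64.7 tcp [0.6204 0.001  0.2109] w 0.0848 F [ 0.6  0.1 -0.1] T [-0.01  0.07  0.01]
t 65.8 tcp [ 6.205e-01 -1.000e-04  1.142e-01] w 0.0854 F [ 0.3 -0.7 -0.2] T [-0.01 -0.01 -0.03]
t 66.5 tcp [ 6.203e-01 -1.000e-04  1.138e-01] w 0.0164 F [-0.9 -0.4  3.1] T [-0.01  0.05 -0.02]
t 67.1 tcp [6.198e-01 1.000e-04 1.499e-01] w 0.0168 F [-0.6 -0.3 -3.4] T [0.04 0.02 0.03]
t 67.8 tcp [6.194e-01 2.000e-04 2.389e-01] w 0.0166 F [ 0.  -0.3 -3.2] T [-0.01  0.05  0.  ]
t 69.5 tcp [0.5973 0.2341 0.2401] w 0.0164 F [ 0.3  0.3 -3.7] T [-0.02 -0.01  0.08]
[-0.65  0.55  0.41  1.44 -0.23  1.19 -0.44]
```

View pics/m_wrist.png

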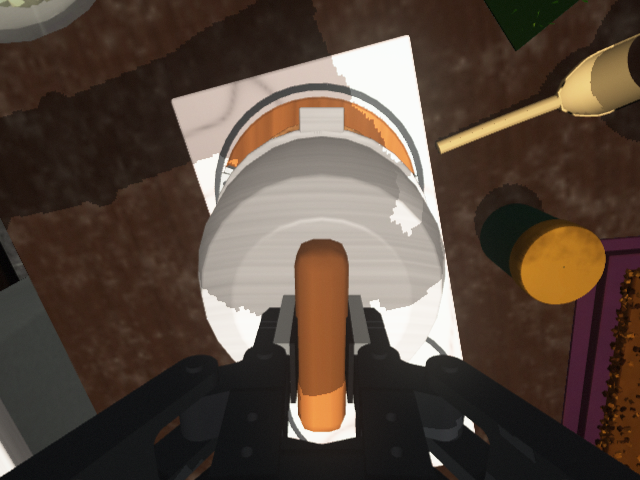

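View pics/m_side.png

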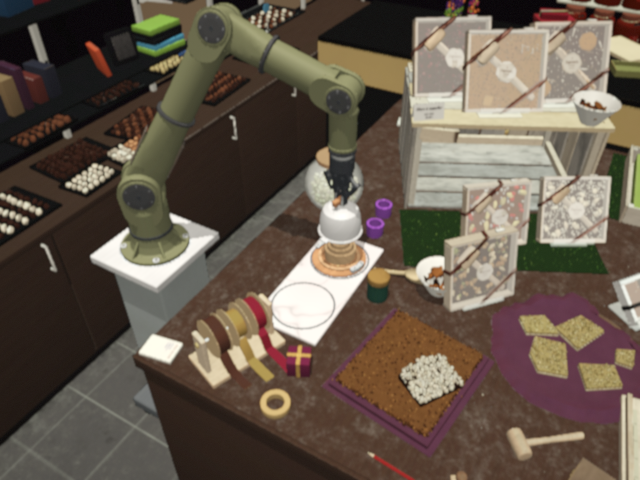

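Run:
```python
from h import *
x,y=.597,.2354
ctrl.movel([x,y,.16],max_speed=.1); st()
for z in np.arange(.156,.1245,-.002):
    ctrl.movel([x,y,z],max_speed=.04); s=st()
    if s["contact_force"][2]>18 or np.hypot(*s["contact_force"][:2])>12: print("stop"); break
```

```text
t 70.6 tcp [0.5975 0.2355 0.1607] w 0.0164 F [ 0.7 -0.1 -2.7] T [-0.05 -0.01  0.04]
t 70.8 tcp [0.597  0.2354 0.1561] w 0.0164 F [-1.4  0.4 -3.2] T [-0.04 -0.03  0.04]
t 71.1 tcp [0.5969 0.2354 0.1539] w 0.0168 F [-1.  -0.3 -3.5] T [ 0.01 -0.   -0.07]
t 71.3 tcp [0.5969 0.2354 0.1518] w 0.0167 F [ 0.2 -0.  -2.7] T [-0.02 -0.    0.03]
t 71.6 tcp [0.5969 0.2354 0.1498] w 0.0162 F [-0.1 -0.1 -3.5] T [ 0.02 -0.03 -0.06]
t 71.8 tcp [0.5969 0.2354 0.1478] w 0.0166 F [ 0.6 -0.1 -2.4] T [-0.   -0.07 -0.01]
t 72.1 tcp [0.5969 0.2354 0.1458] w 0.0165 F [ 0.2 -0.5 -2.5] T [-0.06  0.01 -0.01]
t 72.3 tcp [0.5969 0.2354 0.1438] w 0.0165 F [ 0.7  0.1 -2.1] T [-0.    0.01  0.03]
t 72.6 tcp [0.5969 0.2354 0.1418] w 0.0163 F [ 0.2  0.6 -3.1] T [-0.   -0.   -0.03]
t 72.8 tcp [0.5969 0.2354 0.1398] w 0.0160 F [ 0.   0.5 -3.5] T [-0.01  0.    0.  ]
t 73.1 tcp [0.5969 0.2353 0.1378] w 0.0166 F [ 0.2 -0.2 -3.1] T [ 0.02 -0.04  0.03]
t 73.3 tcp [0.5969 0.2354 0.1358] w 0.0163 F [ 0.2  0.2 -3.7] T [ 0.   -0.    0.03]
t 73.6 tcp [0.5969 0.2354 0.1338] w 0.0167 F [-0.   0.8 -3.2] T [ 0.02 -0.02  0.02]
t 73.8 tcp [0.597  0.2354 0.132 ] w 0.0161 F [-0.3 -0.1 -2.6] T [-0.04  0.02  0.03]
t 74.1 tcp [0.5971 0.2354 0.1303] w 0.0163 F [ 0.3 -0.7  1.2] T [-0.04  0.25  0.05]
t 74.3 tcp [0.5971 0.2354 0.1284] w 0.0167 F [-0.9 -0.4  4.1] T [-0.12  0.4  -0.  ]
t 74.6 tcp [0.5972 0.2354 0.1266] w 0.0168 F [-1.8 -0.5  7.2] T [-0.12  0.58  0.01]
```

Run:
```python
from h import *
ctrl.movel([.597,.2354,.1253],max_speed=.02); st()
q=np.array(get_state()["qpos"]); ang=0
for dl in [10]*7+[3]*9:
    ang+=dl; q2=q.copy(); q2[6]-=np.deg2rad(ang)
    ctrl.set_joints(list(q2)); s=get_state(); print(ang,end=" "); st()
    if abs(s["wrist_torque"][2])>.95 or np.hypot(*s["contact_force"][:2])>15: print("stop"); break
grab("wrist","n_wrist")
```

```text
t 74.8 tcp [0.5972 0.2354 0.1261] w 0.0164 F [-3.1 -0.8  7.5] T [-0.14  0.7  -0.01]
10 t 75.1 tcp [0.598  0.2356 0.127 ] w 0.0165 F [-0.5  1.   6.4] T [-0.05  0.24 -0.33]
20 t 75.4 tcp [0.5981 0.2356 0.127 ] w 0.0165 F [-0.6  0.9  6.5] T [ 0.01  0.15 -0.33]
30 t 75.7 tcp [0.5982 0.2356 0.127 ] w 0.0167 F [-1.5  0.1  5.4] T [ 0.01  0.21 -0.34]
40 t 76.0 tcp [0.5982 0.2356 0.127 ] w 0.0167 F [-0.3  0.   5.3] T [ 0.    0.19 -0.37]
50 t 76.3 tcp [0.5982 0.2356 0.127 ] w 0.0162 F [ 0.7 -0.   7.5] T [ 0.    0.15 -0.38]
60 t 76.6 tcp [0.5983 0.2356 0.127 ] w 0.0164 F [-0.1 -1.   5.1] T [-0.04  0.17 -0.38]
70 t 76.9 tcp [0.5982 0.2356 0.127 ] w 0.0167 F [0.2 0.1 6.6] T [ 0.02  0.13 -0.4 ]
73 t 77.1 tcp [0.5982 0.2356 0.127 ] w 0.0166 F [-0.1 -0.2  6.4] T [-0.07  0.15  0.02]
76 t 77.4 tcp [0.5982 0.2356 0.127 ] w 0.0162 F [ 0.4 -0.6  5.6] T [-0.07  0.14 -0.04]
79 t 77.6 tcp [0.5982 0.2356 0.127 ] w 0.0166 F [0.  0.9 6.8] T [-0.12  0.11 -0.05]
82 t 77.9 tcp [0.5982 0.2356 0.127 ] w 0.0165 F [0.1 0.3 5.3] T [-0.09  0.17  0.01]
85 t 78.1 tcp [0.5982 0.2356 0.127 ] w 0.0164 F [-0.2 -0.3  5.8] T [-0.14  0.15 -0.05]
88 t 78.4 tcp [0.5982 0.2356 0.127 ] w 0.0164 F [-0.  -0.1  5.7] T [-0.    0.17  0.01]
91 t 78.6 tcp [0.5982 0.2356 0.127 ] w 0.0164 F [-0.6  0.1  5.8] T [-0.08  0.05 -0.04]
94 t 78.9 tcp [0.5982 0.2356 0.127 ] w 0.0168 F [0.3 0.4 6.2] T [-0.09  0.09 -0.01]
97 t 79.1 tcp [0.5982 0.2356 0.127 ] w 0.0165 F [-0.  -0.3  7. ] T [-0.17  0.12  0.02]
```

View pics/n_wrist.png

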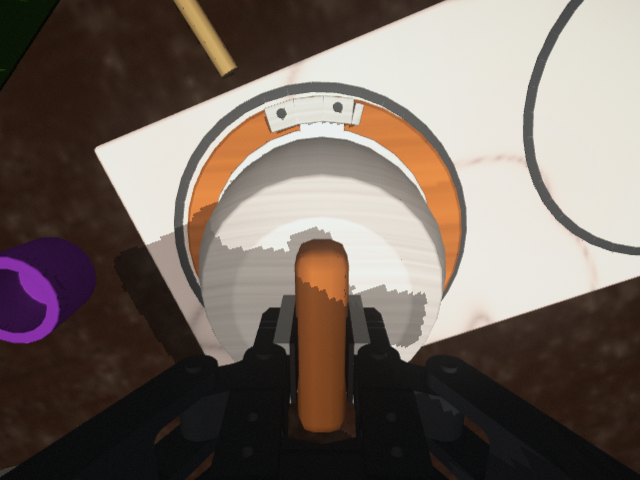

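Run:
```python
from h import *
s=get_state(); x,y=s["tcp_pos"][:2]
for z in (.1275,.1285):
    ctrl.movel([x,y,z],max_speed=.02); st()
ctrl.ungrasp(); st()
ctrl.movel([x,y,.22],max_speed=.15)
ctrl.movep([.5,.1,.42],down(0))
p,d,P,cam=grab("wrist","o_wrist"); np.savez("o.npz",p=p,P=P.astype("f4"))
q=P.reshape(-1,3);q=q[np.isfinite(q[:,0])]
w=q[(q[:,2]>.145)&(q[:,2]<.165)&(np.hypot(q[:,0]-.6,q[:,1]-.236)<.06)]
print("bar",cv2.minAreaRect((w[:,:2]*1000).astype("f4")),np.percentile(w[:,2],[50,99]))
bx,by=.598,.2365
r0=np.hypot(q[:,0]-bx,q[:,1]-by)
w=q[(q[:,2]>.033)&(q[:,2]<.039)&(r0<.092)&(r0>.074)]
t=np.degrees(np.arctan2(w[:,1]-by,w[:,0]-bx)); print("catch angles",len(t),np.percentile(t[abs(t)<90],[5,95]),np.percentile(t[abs(t)>90]%360,[5,95]))
hsv=cv2.cvtColor(p,cv2.COLOR_BGR2HSV)
m=(P[...,2]>.009)&(P[...,2]<.015)&(hsv[...,2]<110)&(hsv[...,1]<90)
for c in ((.60,-.0025),(.597,.2375)):
    qq=P[m]; c=np.array(c)
    for i in range(5):
        w=qq[abs(np.hypot(qq[:,0]-c[0],qq[:,1]-c[1])-.0925)<.009]; c,e=circ(w[:,:2],.0925)
    print("ring",c,e,len(w))
print("base disc",end=" ")
w=q[(q[:,2]>.018)&(q[:,2]<.026)&(np.hypot(q[:,0]-bx,q[:,1]-by)<.1)]
print(cv2.minEnclosingCircle((w[:,:2]*1000).astype("f4")))
```

```text
t 79.4 tcp [0.5984 0.2356 0.1278] w 0.0164 F [-1.  -0.4  4.7] T [-0.04  0.42  0.  ]
t 79.7 tcp [0.5983 0.2356 0.1284] w 0.0165 F [-1.4  0.2  1.9] T [0.   0.22 0.03]
t 80.3 tcp [0.5982 0.2356 0.1285] w 0.0853 F [ 0.1 -0.3 -0.1] T [0.   0.   0.01]
bar ((598.4546508789062, 235.9677734375), (18.525001525878906, 71.95348358154297), 70.07474517822266) [0.15416002 0.15685574]
catch angles 993 [-34.6965645   -0.60692489] [148.70678616 181.98663362]
ring [ 0.60056036 -0.00223092] 0.00313518244046207 883
ring [0.5951285  0.23590711] 0.0025665172127966734 1161
base disc ((596.3900756835938, 235.6305694580078), 90.15869903564453)
```

View pics/o_wrist.png

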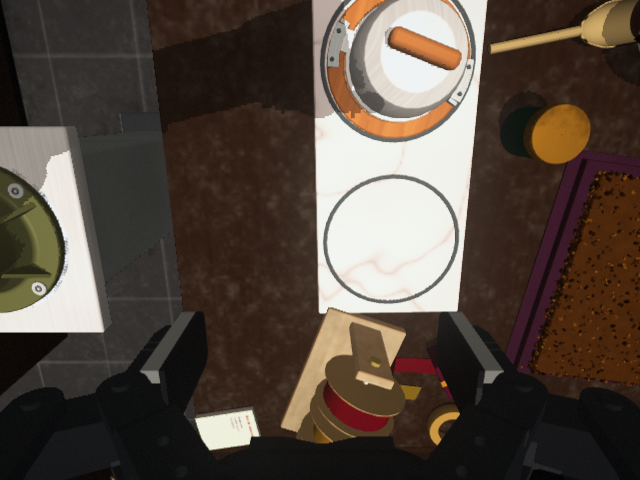

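Run:
```python
from h import *
Q=down(np.deg2rad(-110))
x0,y0=.5983,.2356
ctrl.movep([x0,y0,.21],Q)
ctrl.movel([x0,y0,.1285],max_speed=.1); st()
ctrl.close_gripper(90); st()
x1,y1=.6015,-.0022
N=6
for k in range(1,N+1):
    f=k/N; ctrl.movel([x0+(x1-x0)*f,y0+(y1-y0)*f,.1282],max_speed=.06); s=st()
    if abs(s["contact_force"]).max()>35: print("STOP"); break
grab("wrist","p_wrist")
```

```text
t 85.5 tcp [0.5988 0.2357 0.1292] w 0.0857 F [0.8 1.  0.5] T [ 0.05  0.05 -0.05]
t 86.1 tcp [0.5984 0.2356 0.1289] w 0.0163 F [-0.3 -0.   2.9] T [-0.12  0.25  0.01]
t 86.9 tcp [0.5991 0.2001 0.1287] w 0.0164 F [-0.4  9.4  1.4] T [ 2.24 -0.1  -0.  ]
t 87.7 tcp [0.5997 0.1604 0.1287] w 0.0163 F [-0.2  8.2  4.1] T [ 2.28 -0.    0.07]
t 88.5 tcp [0.6004 0.1209 0.1286] w 0.0166 F [0.4 7.5 3.2] T [ 2.51 -0.17  0.07]
t 89.3 tcp [0.601  0.0814 0.1286] w 0.0166 F [0.6 9.3 2.6] T [ 2.55 -0.2   0.1 ]
t 90.1 tcp [0.6016 0.0419 0.1285] w 0.0164 F [0.7 9.6 2.8] T [ 2.65 -0.25  0.06]
t 90.9 tcp [0.6023 0.0025 0.1285] w 0.0162 F [ 0.3 10.2  3.7] T [ 2.85 -0.22  0.  ]
```

View pics/p_wrist.png

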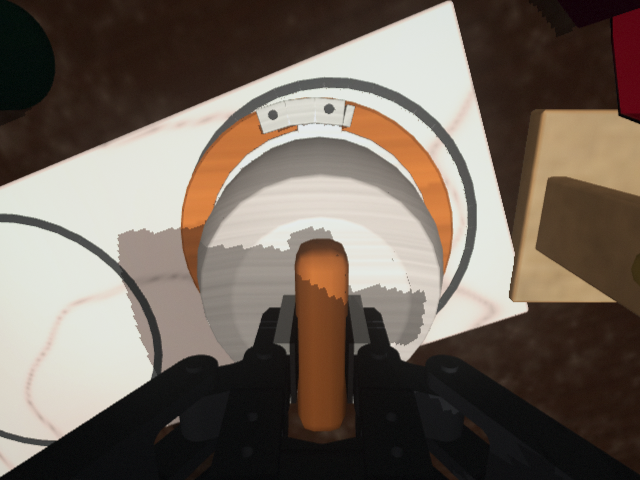

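```bash
cat >> h.py <<'E'
def offs(P,p,c0):
    """orange disc outer edge (z~.022) and ring (z~.012) by colour"""
    hsv=cv2.cvtColor(p,cv2.COLOR_BGR2HSV); z=P[...,2]
    m=(z>.008)&(z<.0155)&(hsv[...,2]<120)&(hsv[...,1]<90)
    qq=P[m]; c=np.array(c0)
    for i in range(6):
        w=qq[abs(np.hypot(qq[:,0]-c[0],qq[:,1]-c[1])-.0925)<(.012 if i<3 else .006)]; c,e=circ(w[:,:2],.0925)
    ring=c; rn=(e,len(w))
    ed=(z>.019)&(z<.026)&(hsv[...,1]>100)
    # boundary: dilate of low (slab) region touching disc
    low=cv2.dilate(((z<.016)&(z>0)).astype("u1"),np.ones((5,5)))
    qq=P[ed&(low>0)]; c=np.array(c0)
    for i in range(6):
        w=qq[abs(np.hypot(qq[:,0]-c[0],qq[:,1]-c[1])-.089)<(.02 if i<3 else .006)]; c,e=circ(w[:,:2],.089)
    return ring,rn,c,(e,len(w))
E
python3 - <<'E'
from h import *
p,d,P,cam=grab("wrist"); st()
print(offs(P,p,(.6,.004)))
E
```

```text
t 91.0 tcp [0.6023 0.0025 0.1285] w 0.0165 F [ 0.4 10.6  2.8] T [ 2.77 -0.24  0.07]
(array([ 0.60271168, -0.00507949]), (np.float64(0.0015647588464584167), 3969), array([0.60060755, 0.0074724 ]), (np.float64(0.0004451040809899526), 963))
```

Run:
```python
from h import *
ctrl.movel([.6013,-.012,.1282],max_speed=.03); st()
p,d,P,cam=grab("wrist","q_wrist"); print(offs(P,p,(.6,-.002)))
```

```text
t 91.5 tcp [ 0.6021 -0.0067  0.1285] w 0.0163 F [ 0.4 11.4  4.2] T [ 3.15 -0.37  0.07]
(array([ 0.60374218, -0.00335634]), (np.float64(0.0017208670340053411), 4790), array([ 0.60054755, -0.00141591]), (np.float64(0.0004431020410295694), 945))
```

View pics/q_wrist.png

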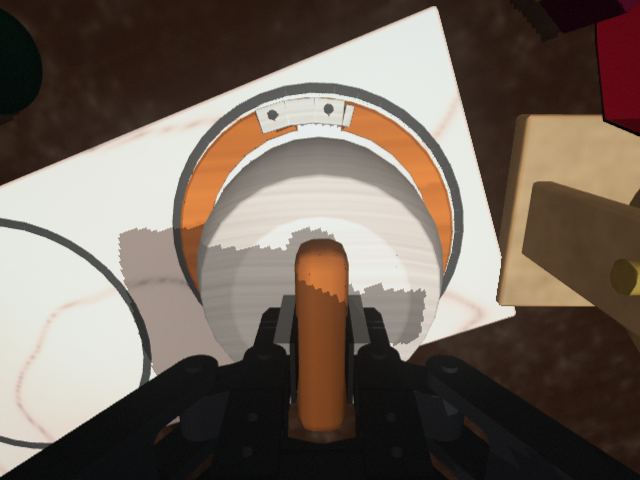

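Run:
```python
from h import *
ctrl.movel([.6010,-.0045,.1285],max_speed=.02); st()
ctrl.ungrasp(); s=st()
x,y=s["tcp_pos"][:2]
ctrl.movel([x,y,.22],max_speed=.12)
ctrl.movep([.5,-.03,.42],down(0)); st()
p,d,P,cam=grab("wrist","r_wrist"); np.savez("r.npz",p=p,P=P.astype("f4"))
print(offs(P,p,(.6005,-.002)))
q=P.reshape(-1,3);q=q[np.isfinite(q[:,0])]
w=q[(q[:,2]>.145)&(q[:,2]<.165)&(np.hypot(q[:,0]-.6,q[:,1])<.06)]
print("bar",cv2.minAreaRect((w[:,:2]*1000).astype("f4")),np.percentile(w[:,2],[50,99]))
bx,by=.6005,-.002; r0=np.hypot(q[:,0]-bx,q[:,1]-by)
w=q[(q[:,2]>.033)&(q[:,2]<.039)&(r0<.092)&(r0>.074)]
t=np.degrees(np.arctan2(w[:,1]-by,w[:,0]-bx)); print("catch angles",len(t),np.percentile(t[abs(t)<90],[5,95]),np.percentile(t[abs(t)>90]%360,[5,95]))
w=q[(q[:,2]>.02)&(q[:,2]<.026)&(r0>.072)&(r0<.088)]
A=np.c_[w[:,0]-bx,w[:,1]-by,np.ones(len(w))]; print("plane",np.linalg.lstsq(A,w[:,2],rcond=None)[0])
grab("side","r_side")
```

```text
t 92.1 tcp [ 0.6021 -0.0047  0.1288] w 0.0166 F [ 5.5  0.6 -0.1] T [ 0.28 -1.06  0.41]
t 92.8 tcp [ 0.6009 -0.0045  0.1285] w 0.0854 F [-1.3  0.7  0.4] T [-0.01 -0.02 -0.02]
t 95.2 tcp [ 0.5    -0.03    0.4193] w 0.0853 F [ 0.4 -0.4  0.4] T [-0.03  0.01 -0.  ]
(array([ 5.99002626e-01, -3.13423095e-04]), (np.float64(0.0025162694615336254), 1224), array([ 0.60099857, -0.00127772]), (np.float64(0.0011709855023188526), 739))
bar ((601.8158569335938, -4.052879333496094), (17.99981117248535, 71.21662139892578), 70.18321228027344) [0.15430121 0.15669542]
catch angles 678 [-30.06770134   2.36263712] [146.50950721 179.83614355]
plane [7.58910307e-04 2.95060625e-05 2.26872352e-02]
```

View pics/r_wrist.png

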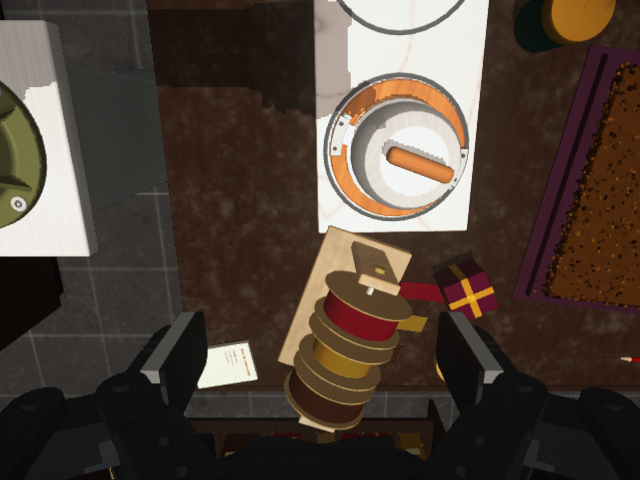

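View pics/r_side.png

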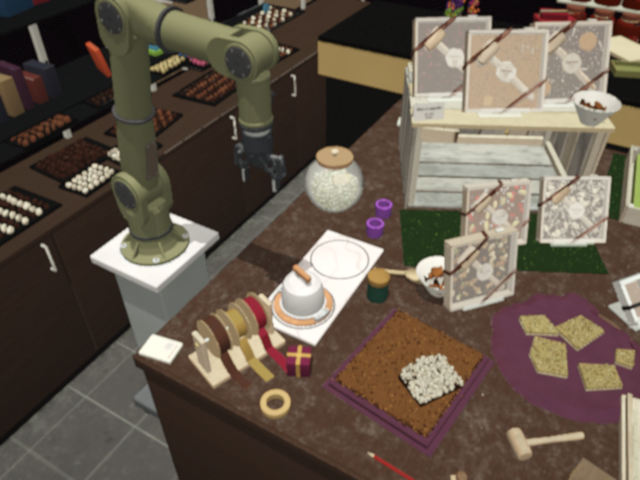

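Run:
```python
from h import *
ctrl.pause(0.5); st(); print(ticket.close_job())
```

```text
t 95.8 tcp [ 0.5  -0.03  0.42] w 0.0854 F [-0.8 -0.7  0.2] T [-0.02  0.06 -0.01]
the job is handed in; nothing more can be done
None
```

The job is handed in at about 96 s. The closed carrier stands locked on the other ring, and the arm was clear of everything when I handed in.

- **What I did:** I unlocked the bell and set it on the slab. All four measures were there, so I nested them in the base in size order: XL, L, M, S. I put the bell back over them, pushed it down and turned it clockwise 97° to the stop. Then I slid the carrier about 238 mm along the marble by its bar, without lifting it.
- **Nesting:** Before the bell went back on, the four rims were within about 2 mm of each other and of the base. Each rim showed at the height expected for a nested measure. They cannot be seen under the bell, so I could not check them again after the slide.
- **Lock:** The top of the bar is at the same height as when it was locked at the start (154 mm). The bell's x axis is about 4 to 5° clockwise of the base's, which is where the lug meets the stop. I saw no clear torque peak at the stop, so this rests on the pictures.
- **Position:** The carrier's centre is about 1 to 2 mm from the ring's centre, and the base is flat. The bell sits about 3 mm off the base's axis, within its play (8 mm allowed).
- **Disagreement:** Circle fits to the ring while the carrier partly hid it differed by 2 to 3 mm from the earlier clear fit. I used the clear one.
- **Bystanders:** The tin, the wrapped box and the order pad look unmoved in the pictures. I did not measure them again.

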